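# Put the flower tape back on its stands after class

### The arm

A 7-joint arm with a two-finger parallel gripper is mounted at the origin on the work surface. World frame = base frame: x ahead of the robot, y to its left, z up, the work surface at z = 0. Lengths are in m, angles in degrees, forces in N, time in s.
With the tool pointing down it reaches from about 0.4 to 0.85 m from the base axis. Payload 10.4 kg.
Tool frame: the origin (TCP) lies at the very end of the fingers, on their centre line; the grasp point (between the pads) lies 19 mm behind it; x points along the fingers, z is the direction in which the jaws open and shut, and the axes are right-handed (so a half turn about x gives the same grasp; the last joint's range is limited). The gripper opens to 85 mm and grips with 20 to 120 N. Pads are 22 mm wide; open, the fingers measure 114 mm over their backs; the gripper's body (76 mm by 85 mm) begins 54 mm behind the grasp point. The pads swing forward as they close: fully open they stand 13 mm farther back than shut.
Start: joints at [-70.967, 19.034, -3.707, 83.658, 1.238, 77.344, -5.071], TCP at [0.217, 0.586, 0.208] pointing down, gripper open.
Joint ranges: [-148.97, 148.97], [-28.65, 121.19], [-84.17, 76.75], [9.2, 138.47], [-72.65, 252.65], [3.7, 117.97], [-149.18, 149.18]. Speed limits (degrees/s): [127.2, 127.2, 159.86, 159.86, 180, 180, 180].

### API

Orientations are given as [roll, pitch, yaw] about the fixed x, y, z axes, in that order (R = Rz(yaw) Ry(pitch) Rx(roll)).
In Python, from rig import arm, vision, workorder gives the robot as it stands.
- The arm moves only by the tool arm_command, never from a script. Its argument "commands" is a list that holds one entry, the list of rows, each a list of 7 numbers: the closure in counts, from 0 (fully open) to 255 (shut), then the shift along the tool's x, y, z in mm, then the turn, a rotation vector about the tool's x, y, z in rad. In form: [[[hand, dx, dy, dz, rx, ry, rz], ...]]. A call has 1 to 20 rows; each row is the pose to reach, as a shift and turn from the pose commanded when the call began, along the tool's axes at that moment; what a row does not reach only later rows make up. A row lasts 1/8 s, in which the tool goes at most 62.5 mm and 10.7 degrees, less where a joint would pass 70% of its speed; a pose out of reach is approached as far as the arm can. A call with a gripper value outside its range is refused whole. The fingers move at their own pace and stop on an object; the grip force is fixed at half the most. Time passes only in rows, so rows that repeat a pose let the fingers close. It gives the time, the measured TCP pose, the force and the opening at its end, in the units of the state.
- arm.observe(): the state, without advancing time (a new reading comes with each control period).
- vision.capture(name): name is "side" or "top"; returns (picture, depth): 420x560x3 uint8, red, green, blue; 420x560 float32, m along the optical axis (not along the pixel's ray), 0 where there is no reading.
- vision.calibration(name): a dict with "K" (3x3 intrinsics, pixels), "rvec" (rotation vector, rad) and "tvec" (3), from world to camera coordinates, as OpenCV has them. Camera axes: x right, y down, z forward; pixel columns grow to the right and rows downward; lengths in m; the calibration is good to about 2 mm. A picture is of the moment at which its call begins. calibration takes no time and is no camera call.
- workorder.job_done(): hands the job in, once; it reports no verdict.
The state is a dict: "t": time; "q": joint angles; "dq": joint speeds; "effort": joint torques, N m; "position": TCP position; "ee_rot": TCP orientation; "contact_force": force on the tool from outside, world axes, zero at the start; "ft_torque": the same for the moment, N m; "grip_width": finger opening in m.
Only numpy, scipy, OpenCV 4.12 (cv2) and the standard library are available. Lean on these libraries where they do the work, as an engineer would, in place of code of your own. Each camera call takes 0.05 s, during which the arm holds its last target.

### The job

The paper-flower class is over: put the four loose rolls of flower tape back on their spindle stands, each over the spindle of the stand that already holds its own colour, lying flat on top of the roll that is there. Leave the masking tape and the glue jar where they are.

Things in the scene. Friction and masses are not known exactly. Their poses are not given: they have to be found in the camera images.
- roll_purple: Loose roll of purple flower tape lying flat on the table: a ring 60 mm across and 25 mm high, with a pale card core and a 28 mm hole right through the middle; about 60 g. Origin: centre of its underside; z is its axis, up.
- roll_green: Loose roll of green flower tape lying flat on the table: a ring 60 mm across and 25 mm high, with a pale card core and a 28 mm hole right through the middle; about 60 g. Origin: centre of its underside; z is its axis, up.
- roll_yellow: Loose roll of yellow flower tape lying flat on the table: a ring 60 mm across and 25 mm high, with a pale card core and a 28 mm hole right through the middle; about 60 g. Origin: centre of its underside; z is its axis, up.
- roll_black: Loose roll of black flower tape lying flat on the table: a ring 60 mm across and 25 mm high, with a pale card core and a 28 mm hole right through the middle; about 60 g. Origin: centre of its underside; z is its axis, up.
- stand_purple: Fixed tape stand for purple: round wooden foot 90 mm across, 14 mm high, with an upright round-tipped steel spindle, 10 mm thick, its top 82 mm above the table. A part-used purple roll (50 to 56 mm across, fixed) is on it, upper face at 39 mm: the next roll's underside rests there and the spindle ends 18 mm above it. Origin: centre of the foot's underside; z up along the spindle.
- stand_green: Fixed tape stand for green: round wooden foot 90 mm across, 14 mm high, with an upright round-tipped steel spindle, 10 mm thick, its top 82 mm above the table. A part-used green roll (50 to 56 mm across, fixed) is on it, upper face at 39 mm: the next roll's underside rests there and the spindle ends 18 mm above it. Origin: centre of the foot's underside; z up along the spindle.
- stand_yellow: Fixed tape stand for yellow: round wooden foot 90 mm across, 14 mm high, with an upright round-tipped steel spindle, 10 mm thick, its top 82 mm above the table. A part-used yellow roll (50 to 56 mm across, fixed) is on it, upper face at 39 mm: the next roll's underside rests there and the spindle ends 18 mm above it. Origin: centre of the foot's underside; z up along the spindle.
- stand_black: Fixed tape stand for black: round wooden foot 90 mm across, 14 mm high, with an upright round-tipped steel spindle, 10 mm thick, its top 82 mm above the table. A part-used black roll (50 to 56 mm across, fixed) is on it, upper face at 39 mm: the next roll's underside rests there and the spindle ends 18 mm above it. Origin: centre of the foot's underside; z up along the spindle.
- masking_tape: Loose cream roll of masking tape lying flat, 70 mm across, 20 mm high, with a 50 mm hole. It has no stand and stays where it is. Origin: centre of its underside.
- glue_jar: Loose round jar of craft glue standing upright, 50 mm across and 52 mm high, white and blue with a green screw lid. It stays where it is. Origin: centre of its underside.
There are look-alikes about, which are no part of the job. What is shaped like the stand_green but blue is not meant. Of the things shaped like the roll_black, the black one is meant.

How it is judged (in metres and radians):
At the end, for the whole second after the job is handed in: Each loose roll is over the spindle of its own colour's stand, centred within 13 mm, flat within 7 degrees, released and at rest, its underside 34 to 45 mm above the stand's foot underside (39 mm when down). Masking tape and glue jar are upright and within 20 mm of where they were (horizontal distance between roll_purple and stand_purple below 0.013 m and z of roll_purple in the frame of stand_purple between 0.034 and 0.045 m and angle between each of roll_purple, roll_green, roll_yellow, roll_black's own z axis and vertical below 0.12 rad and linear speed of each of roll_purple, roll_green, roll_yellow, roll_black below 0.02 m/s and angular speed of each of roll_purple, roll_green, roll_yellow, roll_black below 0.3 rad/s and horizontal distance between roll_green and stand_green below 0.013 m and z of roll_green in the frame of stand_green between 0.034 and 0.045 m and horizontal distance between roll_yellow and stand_yellow below 0.013 m and z of roll_yellow in the frame of stand_yellow between 0.034 and 0.045 m and horizontal distance between roll_black and stand_black below 0.013 m and z of roll_black in the frame of stand_black between 0.034 and 0.045 m and distance of each of masking_tape, glue_jar from where it was at the start of the episode below 0.02 m and angle between each of masking_tape, glue_jar's own z axis and vertical below 0.2 rad); the robot touches nothing.
It fails at once if the masking tape is shifted from its place (more than 20 mm) (distance of masking_tape from where it was at the start of the episode above 0.02 m).
It fails at once if the glue jar is shifted (more than 20 mm) or knocked over (distance of glue_jar from where it was at the start of the episode above 0.02 m or angle between glue_jar's own z axis and vertical above 0.5 rad).
It also fails if it takes over 104 s, if anything falls off the work surface, if the arm or the gripper's body presses on something with over 40 N, if the wrist force passes 120 N, or if a joint passes its speed limit or range.

## Working session

There is one attempt and no reset: what is moved stays moved. The work goes in short steps, Python scripts to look and compute and a tool call to move; the robot and the scene stay as the last step left them, time stands still between calls to the robot, and variables do not carry over. Pictures are saved under pics/ and viewed, and the job is handed in when it is done.

Besides the shell and the picture viewer there is one more tool, called after ">>>" by a JSON object that holds its "op" and its "data", one argument or row to a line. arm_command: Moves the arm, as the interface text tells. Its arguments: {"type":"object","properties":{"commands":{"type":"array"}},"required":["commands"]}

```bash
ls; mkdir -p pics; python3 - <<'E'
from rig import arm, vision, workorder
import cv2
print(arm.observe())
for n in ("side","top"):
    p,d=vision.capture(n); c=vision.calibration(n)
    print(n,c)
    cv2.imwrite(f"pics/{n}0.png",p[:,:,::-1])
    import numpy as np
    np.savez(f"{n}0.npz",p=p,d=d)
E
```

```text
pics
{'t': 0.0, 'q': array([-70.96779754,  19.07305081,  -3.70592025,  83.70650817,
         1.23692049,  77.34220924,  -5.0690518 ]), 'dq': array([ 0.11137425, -0.00282487, -0.03264409,  0.04200875, -0.02564228,
       -0.03108106, -0.04750681]), 'effort': array([-4.53235943e-04, -6.25465465e+01,  4.84872074e-02, -3.91591930e+01,
        1.61531934e-02,  1.00628956e-02,  9.50155027e-05]), 'position': array([0.21698365, 0.58569054, 0.20679998]), 'ee_rot': array([-177.57200024,   89.91804435, -107.89744712]), 'contact_force': array([-0.66579738, -0.14692298,  0.02308352]), 'ft_torque': array([-0.00250221,  0.01280026,  0.01139975]), 'grip_width': 0.08522859187843587}
side {'K': array([[469.83932905,   0.        , 280.66244986],
       [  0.        , 469.83932905, 207.3541373 ],
       [  0.        ,   0.        ,   1.        ]]), 'rvec': array([ 2.3503206 , -0.41683403,  0.16633615]), 'tvec': array([-0.52034209,  0.16801003,  1.01219477])}
top {'K': array([[477.23205424,   0.        , 272.93093027],
       [  0.        , 477.23205424, 208.81104063],
       [  0.        ,   0.        ,   1.        ]]), 'rvec': array([ 2.14160104, -2.15989482,  0.15863849]), 'tvec': array([0.01688388, 0.51919508, 1.09089818])}
```

View pics/side0.png

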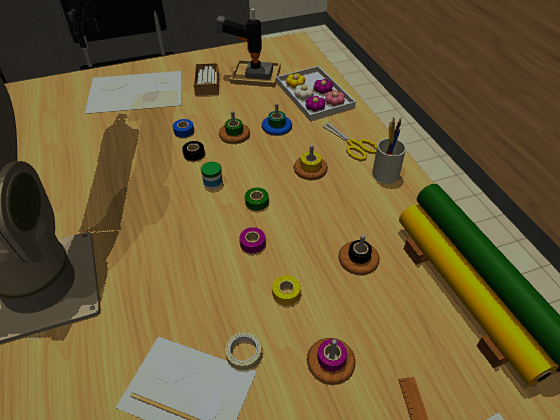

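View pics/top0.png

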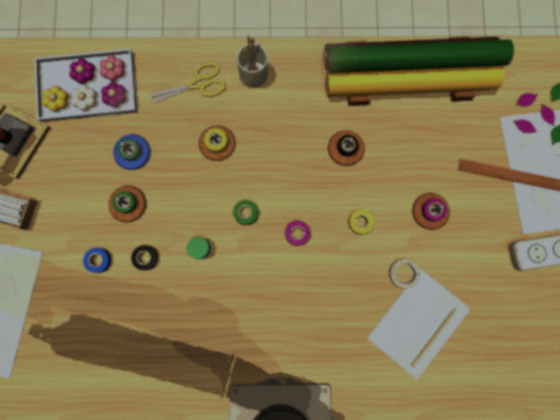

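The side view shows the loose rolls: purple (252,239), green (257,198), yellow (287,290) and black (194,150). It also shows the wooden-foot stands: purple (331,357), black (359,255), yellow (311,163) and green (234,129). The blue-foot stand at (277,122) and the blue roll at (184,128) are decoys. In the top view the rolls are at (297,233), (246,212), (361,222) and (145,257), and the stands at (432,210), (347,147), (217,141) and (126,203).

```bash
cat > h.py <<'E'
import numpy as np, cv2
from rig import arm, vision
def cam(n):
    c=vision.calibration(n); R=cv2.Rodrigues(c['rvec'])[0]; return c['K'],R,np.array(c['tvec']).ravel()
def ray(n,uv):
    K,R,t=cam(n); d=R.T@np.linalg.inv(K)@np.array([uv[0],uv[1],1.]); return -R.T@t,d
def plane(n,uv,z):
    o,d=ray(n,uv); return o+d*(z-o[2])/d[2]
def proj(n,P):
    K,R,t=cam(n); p=K@(R@np.array(P)+t); return p[:2]/p[2]
def tri(a,b):
    o1,d1=ray('side',a);o2,d2=ray('top',b)
    d1/=np.linalg.norm(d1);d2/=np.linalg.norm(d2)
    s=np.linalg.lstsq(np.stack([d1,-d2],1),o2-o1,rcond=None)[0]
    A=o1+s[0]*d1;B=o2+s[1]*d2
    return (A+B)/2,np.linalg.norm(A-B)
def cloud(n,d):
    K,R,t=cam(n); v,u=np.mgrid[:d.shape[0],:d.shape[1]]
    P=np.stack([(u-K[0,2])/K[0,0]*d,(v-K[1,2])/K[1,1]*d,d],-1)-t
    return P@R
E
python3 - <<'E'
from h import *
print('tcp proj',[proj(n,[.217,.586,.208]) for n in('side','top')])
for n in('side','top'):
    K,R,t=cam(n);print(n,'cam at',-R.T@t)
    f=np.load(n+'0.npz');im=cv2.resize(f['p'],None,fx=1,fy=1)
    boxes={'side':[(150,80,350,310),(200,170,420,400)],'top':[(70,110,270,290),(230,110,470,290)]}[n]
    out=[]
    for (a,b,c,d) in boxes:
        s=im[b:d,a:c]; 
        cv2.imwrite(f'pics/{n}_crop{a}.png',cv2.resize(s,None,fx=min(780/(c-a),580/(d-b)),fy=min(780/(c-a),580/(d-b)),interpolation=cv2.INTER_CUBIC)[:,:,::-1])
f=np.load('top0.npz');P=cloud('top',f['d'])
for nm,(u,v) in dict(pu=(297,233),gr=(246,212),ye=(361,222),bl=(145,257),sp=(432,210),sb=(347,147),sy=(217,141),sg=(126,203),mask=(404,273),jar=(198,247)).items():
    w=P[v-25:v+26,u-25:u+26].reshape(-1,3); hi=w[w[:,2]>0.012]
    print(nm,len(hi),np.round(np.median(w[:,2]),3),hi[:,:2].min(0).round(3),hi[:,:2].max(0).round(3),np.round(np.percentile(hi[:,2],[50,90,99,100]),3))
E
```

```text
tcp proj [array([92.33833472, 51.79797232]), array([-25.36799474, 355.2407216 ])]
side cam at [ 0.29070436 -0.72024883  0.84867786]
top cam at [0.36041442 0.01972262 1.15309145]
pu 410 0.0 [ 0.36  -0.073] [0.494 0.02 ] [0.025 0.028 1.153 1.153]
gr 412 0.0 [0.36 0.02] [0.546 0.108] [0.025 0.028 1.153 1.153]
ye 426 0.0 [ 0.36  -0.226] [0.519 0.02 ] [0.024 0.028 1.153 1.153]
bl 447 0.0 [0.36 0.02] [0.437 0.349] [0.024 0.028 1.153 1.153]
sp 873 0.002 [ 0.36  -0.411] [0.558 0.02 ] [0.019 0.041 1.153 1.153]
sb 822 0.002 [ 0.36  -0.211] [0.718 0.02 ] [0.016 0.041 1.153 1.153]
sy 835 0.002 [0.36 0.02] [0.733 0.193] [0.02  0.041 1.153 1.153]
sg 840 0.002 [0.36 0.02] [0.584 0.41 ] [0.017 0.041 1.153 1.153]
mask 383 0.001 [ 0.334 -0.331] [0.399 0.02 ] [0.02  0.023 1.153 1.153]
jar 444 0.0 [0.36 0.02] [0.455 0.214] [0.051 0.055 1.153 1.153]
```

```bash
cat > meas.py <<'E'
from h import *
S=dict(pu=(297,233),gr=(246,212),ye=(361,222),bl=(145,257),sp=(432,210),sb=(347,147),sy=(217,141),sg=(126,203),mask=(404,273),jar=(198,247),blue=(97,260))
def measure(n,d,uvs,zr):
    P=cloud(n,d); out={}
    for nm,((u,v),(a,b)) in uvs.items():
        m=np.zeros(d.shape,np.uint8); m[v-24:v+25,u-24:u+25]=1
        m&=((P[...,2]>a)&(P[...,2]<b)&(d>0)).astype(np.uint8)
        k,l,st,ce=cv2.connectedComponentsWithStats(m)
        if k<2: continue
        i=1+np.argmax(st[1:,4]); w=P[l==i]
        xy=w[:,:2].astype(np.float32)
        c,r=cv2.minEnclosingCircle(xy); e=cv2.fitEllipse(cv2.convexHull(xy))
        out[nm]=(c,r,e,np.median(w[:,2]),len(w))
    return out
E
python3 - <<'E'
from meas import *
zr=lambda k:(0.045,0.06) if k=='jar' else (0.034,0.046) if k[0]=='s' else (0.015,0.032)
for n in('top','side'):
    d=np.load(n+'0.npz')['d']
    u={}
    for k,p in S.items():
        if n=='side':
            W=plane('top',p,.025); p=tuple(np.round(proj('side',W)).astype(int))
        u[k]=(p,zr(k))
    for k,(c,r,e,z,N) in measure(n,d,u,zr).items():
        print(n,k,'mec',np.round(c,4),round(r,4),'ell',np.round(e[0],4),np.round(e[1],3),'z',round(float(z),4),N)
    u={k+'foot':(p[0],(0.008,0.018)) for k,p in u.items() if k[0]=='s'}
    for k,(c,r,e,z,N) in measure(n,d,u,zr).items():
        print(n,k,'mec',np.round(c,4),round(r,4),'ell',np.round(e[0],4),np.round(e[1],3),'z',round(float(z),4),N)
E
```

```text
top pu mec [ 0.4653 -0.0438] 0.0301 ell [ 0.4651 -0.0437] [0.059 0.059] z 0.0248 398
top gr mec [0.5159 0.0802] 0.0302 ell [0.5155 0.0802] [0.058 0.059] z 0.0245 395
top ye mec [ 0.4904 -0.1977] 0.0303 ell [ 0.4907 -0.1974] [0.059 0.059] z 0.0244 401
top bl mec [0.4087 0.3199] 0.0307 ell [0.4094 0.3195] [0.058 0.06 ] z 0.0242 424
top sp mec [ 0.5165 -0.3694] 0.0273 ell [ 0.5164 -0.3694] [0.053 0.053] z 0.0387 295
top sb mec [ 0.6752 -0.1681] 0.0251 ell [ 0.6754 -0.168 ] [0.048 0.049] z 0.0387 219
top sy mec [0.6904 0.1514] 0.0283 ell [0.6907 0.1511] [0.054 0.056] z 0.0384 306
top sg mec [0.5399 0.3674] 0.0263 ell [0.5403 0.3671] [0.05  0.052] z 0.0386 255
top mask mec [ 0.3668 -0.2962] 0.0355 ell [ 0.3667 -0.2961] [0.068 0.07 ] z 0.0199 352
top jar mec [0.4296 0.1889] 0.0263 ell [0.4299 0.1888] [0.051 0.052] z 0.0515 401
top blue mec [0.4056 0.4322] 0.0308 ell [0.4046 0.4319] [0.059 0.06 ] z 0.0243 433
top spfoot mec [ 0.5163 -0.3685] 0.0455 ell [ 0.5163 -0.3686] [0.089 0.089] z 0.0131 581
top sbfoot mec [ 0.6753 -0.1683] 0.0453 ell [ 0.6753 -0.1683] [0.089 0.089] z 0.0133 615
top sy
[... 738 characters left out ...]
] z 0.0389 206
side sg mec [0.5421 0.3612] 0.0298 ell [0.542  0.3619] [0.049 0.056] z 0.0384 142
side mask mec [ 0.3676 -0.3005] 0.0353 ell [ 0.3678 -0.3008] [0.069 0.07 ] z 0.02 549
side jar mec [0.4315 0.1853] 0.0281 ell [0.4314 0.1847] [0.051 0.055] z 0.0515 242
side blue mec [0.4044 0.4281] 0.0332 ell [0.4056 0.4277] [0.059 0.066] z 0.0236 225
side spfoot mec [ 0.5169 -0.3742] 0.0455 ell [ 0.5175 -0.3735] [0.086 0.091] z 0.014 819
side sbfoot mec [ 0.6757 -0.1741] 0.0456 ell [ 0.6758 -0.1736] [0.089 0.09 ] z 0.0139 599
side syfoot mec [0.6903 0.145 ] 0.0464 ell [0.6916 0.1454] [0.087 0.092] z 0.0135 324
side sgfoot mec [0.5409 0.3612] 0.0454 ell [0.541  0.3603] [0.087 0.089] z 0.0131 281
```

View pics/side_crop150.png

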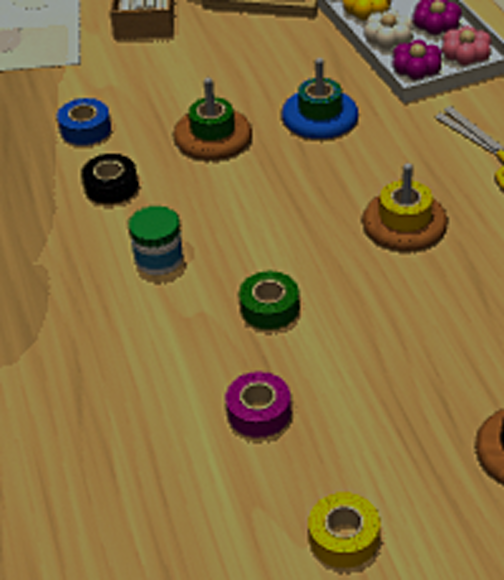

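View pics/top_crop70.png

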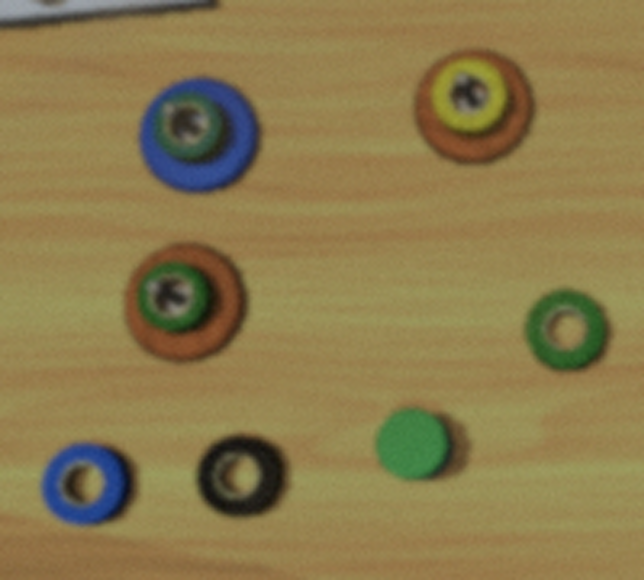

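View pics/top_crop230.png

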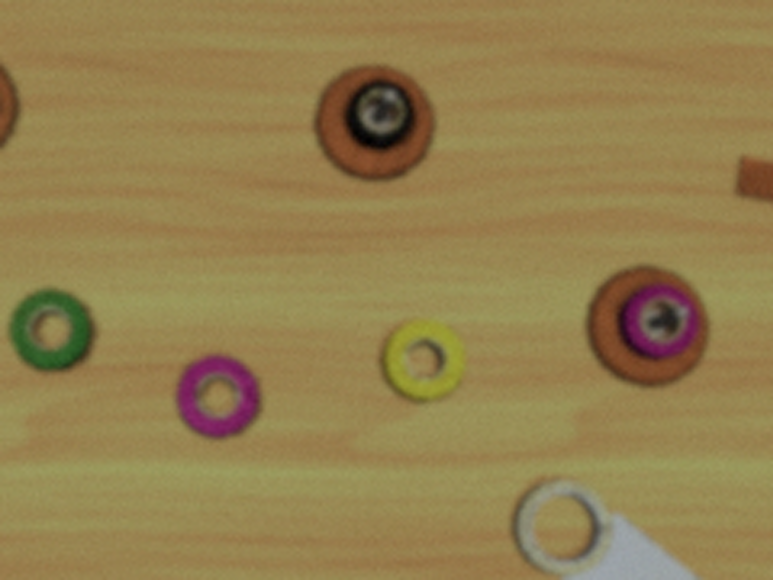

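```bash
python3 - <<'E'
from h import *
from scipy.spatial.transform import Rotation as Ro
s=arm.observe(); R=Ro.from_euler('xyz',s['ee_rot'],degrees=True); M=R.as_matrix(); print(M.round(3))
for a in (-180,-90,0,90):
    # tool x=-z; tool z = (cos a, sin a,0)
    z=np.array([np.cos(np.radians(a)),np.sin(np.radians(a)),0]);x=np.array([0,0,-1.]);y=np.cross(z,x)
    T=np.stack([x,y,z],1); rv=(R.inv()*Ro.from_matrix(T)).as_rotvec(); print(a,rv.round(4))
E
```

```text
[[-0.    -0.938  0.347]
 [-0.001  0.347  0.938]
 [-1.    -0.    -0.001]]
-180 [-1.9256e+00 -1.0000e-03 -1.2000e-03]
-90 [ 2.7868e+00 -1.0000e-04  1.8000e-03]
0 [ 1.216e+00 -1.100e-03  9.000e-04]
90 [-3.548e-01 -1.300e-03 -1.000e-04]
```

>>> {"op": "arm_command", "data": {
  "commands": [
    [[0,20,-90,-60,0.4,-0.001,0],[0,30,-150,-100,0.6,-0.001,0],[0,40,-220,-150,0.8,-0.001,0.001],[0,57,-274,-185,1.0,-0.001,0.001],[0,57,-274,-185,1.216,-0.001,0.001],[0,57,-274,-185,1.216,-0.001,0.001],[0,57,-274,-185,1.216,-0.001,0.001],[0,57,-274,-185,1.216,-0.001,0.001],[0,57,-274,-185,1.216,-0.001,0.001],[0,57,-274,-185,1.216,-0.001,0.001]]
  ]
}}

```text
t: 1.35
position: [0.4096, 0.3178, 0.1506]
ee_rot: [81.1, 89.9, 81.2]
contact_force: [-0.6, 0.3, 0.3]
grip_width: 0.0853
```

```bash
python3 - <<'E'
from h import *
s=arm.observe();print(s['q'].round(1),s['position'])
a,_=vision.capture('side');b,_=vision.capture('top')
im=np.hstack([a[60:300,80:400],b[100:340,60:380]])
cv2.imwrite('pics/h1.png',cv2.resize(im,(800,300))[:,:,::-1])
E
```

```text
[-55.2   7.7  13.4 104.9  -2.   67.6 -41. ] [0.40955358 0.31775825 0.15058002]
```

View pics/h1.png

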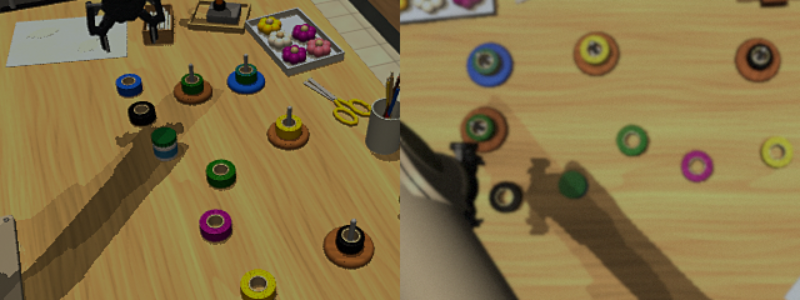

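```bash
cat > view.py <<'E'
from h import *
import sys
def view(name,pts,half=60,z=0.15):
    ims=[]
    for n in('side','top'):
        p,d=vision.capture(n); p=p.copy()
        uv=np.array([proj(n,q) for q in pts]); c=uv.mean(0).round().astype(int)
        x0=int(np.clip(c[0]-half,0,560-2*half));y0=int(np.clip(c[1]-half,0,420-2*half))
        s=390/(2*half)
        im=cv2.resize(p[y0:y0+2*half,x0:x0+2*half],(390,390),interpolation=cv2.INTER_CUBIC)
        for q in uv: cv2.drawMarker(im,tuple(int(v) for v in ((q-[x0,y0]+.5)*s)),(255,0,0),cv2.MARKER_CROSS,12,1)
        print(n,'x0,y0',x0,y0,'scale',s,uv.round(1).tolist()); ims.append(im)
    cv2.imwrite(f'pics/{name}.png',np.hstack(ims)[:,:,::-1])
E
python3 - <<'E'
from view import *
p=arm.observe()['position']
view('h2',[p,p+[.0425,0,.013],p-[.0425,0,-.013]])
E
```

```text
side x0,y0 125 46 scale 3.25 [[185.2, 108.4], [200.8, 100.9], [167.9, 107.4]]
top x0,y0 66 194 scale 3.25 [[127.7, 254.2], [126.5, 233.4], [125.1, 274.7]]
```

View pics/h2.png

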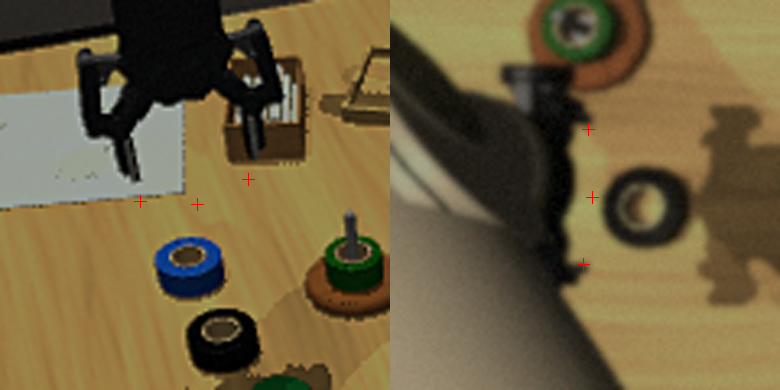

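```bash
python3 - <<'E'
from h import *
p0=arm.observe()['position'];print(p0)
for n in('side','top'):
    p,d=vision.capture(n);P=cloud(n,d)
    m=(d>0)&(np.abs(P[...,0]-p0[0])<.08)&(np.abs(P[...,1]-p0[1])<.06)&(P[...,2]>.12)&(P[...,2]<.25)
    w=P[m]
    for z in np.arange(.14,.23,.01):
        for sgn in(-1,1):
            s=w[(abs(w[:,2]-z)<.005)&(sgn*(w[:,0]-p0[0])>0)]
            if len(s)>3: print(n,round(z,3),sgn,len(s),'x',np.percentile(s[:,0],[3,97]).round(4),'y',np.percentile(s[:,1],[3,97]).round(4))
E
```

```text
[0.40970719 0.31754709 0.15062526]
side 0.19 -1 6 x [0.3617 0.3677] y [0.3018 0.3093]
side 0.19 1 10 x [0.4543 0.4619] y [0.302  0.3218]
side 0.2 -1 19 x [0.3561 0.3685] y [0.3027 0.3097]
side 0.2 1 21 x [0.4541 0.4673] y [0.3014 0.3164]
side 0.21 -1 24 x [0.3558 0.3684] y [0.3019 0.3135]
side 0.21 1 22 x [0.454  0.4665] y [0.3024 0.3223]
side 0.22 -1 21 x [0.3558 0.3676] y [0.302  0.3094]
side 0.22 1 25 x [0.4541 0.4679] y [0.3016 0.3169]
top 0.2 -1 12 x [0.3554 0.3664] y [0.3066 0.3125]
top 0.2 1 14 x [0.4532 0.4645] y [0.3066 0.3142]
top 0.21 -1 6 x [0.3551 0.3661] y [0.3065 0.3122]
top 0.21 1 4 x [0.4552 0.466 ] y [0.3071 0.3111]
top 0.22 -1 6 x [0.3628 0.3665] y [0.3066 0.3225]
top 0.22 1 8 x [0.4533 0.4591] y [0.3067 0.3083]
```

>>> {"op": "arm_command", "data": {
  "commands": [
    [[77,50,2,0,0,0,0],[77,50,2,0,0,0,0],[77,50,2,0,0,0,0],[77,50,2,0,0,0,0],[77,50,2,0,0,0,0],[77,50,2,0,0,0,0]]
  ]
}}

```text
t: 2.4
position: [0.41, 0.3197, 0.1012]
ee_rot: [69.3, 89.9, 69.3]
contact_force: [0.3, -0.4, -0.7]
grip_width: 0.0596
```

```bash
cat > tips.py <<'E'
from h import *
s=arm.observe();p0=s['position'];print(p0,s['grip_width'],s['contact_force'].round(1))
for n in('side','top'):
    p,d=vision.capture(n);P=cloud(n,d)
    for sgn in(-1,1):
        m=(d>0)&(np.abs(P[...,0]-p0[0])<.08)&(np.abs(P[...,1]-p0[1])<.06)&(P[...,2]>max(.05,p0[2]-.02))&(P[...,2]<p0[2]+.1)&(sgn*(P[...,0]-p0[0])>0)
        w=P[m]
        if len(w)>3: print(n,sgn,len(w),'low z',np.sort(w[:,2])[[0,1,2,5]].round(4),'x',np.percentile(w[:,0],[1,99]).round(4),'ymin',np.percentile(w[:,1],2).round(4))
E
python3 tips.py
```

```text
[0.41000408 0.31967974 0.10116529] 0.059576385614633895 [ 0.3 -0.4 -0.7]
side -1 230 low z [0.1322 0.1322 0.1338 0.1368] x [0.3499 0.4033] ymin 0.2995
side 1 226 low z [0.1283 0.1317 0.1329 0.1365] x [0.417  0.4737] ymin 0.3005
top -1 138 low z [0.1341 0.1349 0.1369 0.1418] x [0.3506 0.3893] ymin 0.3035
top 1 143 low z [0.1312 0.1315 0.1317 0.1365] x [0.434  0.4728] ymin 0.3036
```

```bash
python3 - <<'E'
from view import *
p=arm.observe()['position']
view('h3',[[.38,p[1],.109],[.38,p[1],.13],[.44,p[1],.109],[.44,p[1],.13]],half=40)
E
```

```text
side x0,y0 147 78 scale 4.875 [[176.3, 123.7], [174.9, 117.0], [198.7, 119.0], [197.7, 112.4]]
top x0,y0 91 215 scale 4.875 [[132.0, 268.9], [129.2, 268.7], [132.9, 241.2], [130.1, 240.5]]
```

View pics/h3.png

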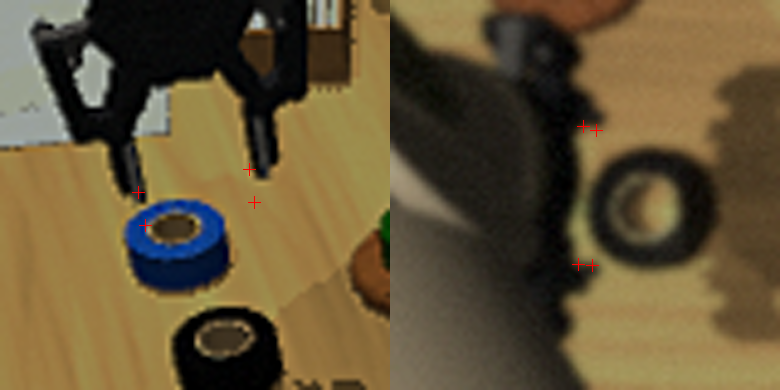

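>>> {"op": "arm_command", "data": {
  "commands": [
    [[0,0,0,0,0,0,0],[0,0,0,0,0,0,0],[0,0,0,0,0,0,0],[0,20,0,0,0,0,0],[0,40,0,0,0,0,0],[0,60,0,0,0,0,0],[0,80,0,0,0,0,0],[0,90,0,0,0,0,0],[0,90,0,0,0,0,0],[0,90,0,0,0,0,0]]
  ]
}}

```text
t: 3.85
position: [0.4102, 0.32, 0.0113]
ee_rot: [64.7, 89.9, 64.7]
contact_force: [-0.4, 1.1, 0.2]
grip_width: 0.0856
```

```bash
sed -i 's/max(.05,p0\[2\]-.02)/max(.032,p0[2]-.02)/' tips.py; python3 tips.py;  python3 - <<'E'
from view import *
p=arm.observe()['position']
view('h4',[[p[0]-.0425,p[1],p[2]+.037],[p[0]+.0425,p[1],p[2]+.037]],half=40)
E
```

```text
[0.41024445 0.31998468 0.0113479 ] 0.0856188395136431 [-0.4  1.1  0.2]
side -1 185 low z [0.0506 0.0519 0.0525 0.0565] x [0.3387 0.4036] ymin 0.3007
side 1 173 low z [0.0486 0.0504 0.0505 0.0542] x [0.4236 0.4848] ymin 0.3013
top -1 80 low z [0.0541 0.0545 0.0552 0.0582] x [0.3404 0.3796] ymin 0.306
top 1 99 low z [0.051  0.0514 0.0514 0.0558] x [0.4424 0.4832] ymin 0.3038
side x0,y0 151 100 scale 4.875 [[175.3, 142.9], [206.0, 136.2]]
top x0,y0 100 216 scale 4.875 [[139.2, 274.7], [140.4, 237.6]]
```

View pics/h4.png

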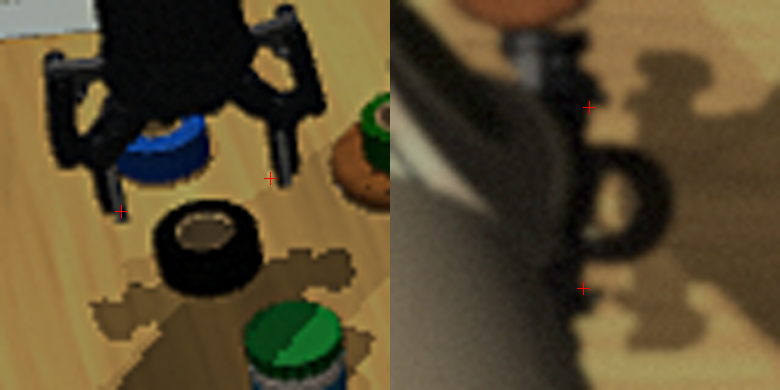

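>>> {"op": "arm_command", "data": {
  "commands": [
    [[0,10,0,0,0,0,0],[0,20,0,0,0,0,0],[0,30,0,0,0,0,0],[0,30,0,0,0,0,0],[0,30,0,0,0,0,0]]
  ]
}}

```text
t: 4.68
position: [0.4099, 0.3197, -0.0194]
ee_rot: [77.4, 89.9, 77.4]
contact_force: [-0.4, -0.2, 0.2]
grip_width: 0.0855
```

```bash
 python3 - <<'E'
from view import *
s=arm.observe();p=s['position'];print(p,s['contact_force'].round(1),proj('top',[.41,.3197,.0245]))
view('h5',[[p[0]-.0425,p[1],p[2]+.037],[p[0]+.0425,p[1],p[2]+.037]],half=40)
E
```

```text
[ 0.40993768  0.31969774 -0.0193503 ] [-0.4 -0.2  0.2] [142.68695449 256.61343415]
side x0,y0 152 108 scale 4.875 [[177.1, 151.8], [207.2, 145.0]]
top x0,y0 103 217 scale 4.875 [[142.9, 274.9], [144.0, 238.8]]
```

View pics/h5.png

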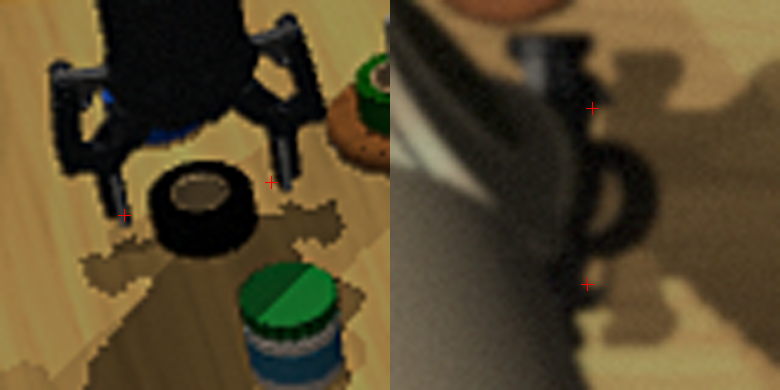

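```bash
 python3 - <<'E'
from meas import *
S2={'top':S}
for n in('top','side'):
    f=np.load(n+'0.npz');im=f['p'];d=f['d'];P=cloud(n,d)
    hsv=cv2.cvtColor(im,cv2.COLOR_RGB2HSV)
    for k in('pu','gr','ye','bl'):
        p=S[k]
        if n=='side': p=tuple(np.round(proj('side',plane('top',p,.025))).astype(int))
        u,v=p
        H,Sx,V=[hsv[v-22:v+23,u-22:u+23,i].astype(int) for i in range(3)]
        m={'pu':(H>135)&(H<170)&(Sx>120),'gr':(H>45)&(H<80)&(Sx>120),'ye':(H>23)&(H<35)&(Sx>190),'bl':(V<60)}[k].astype(np.uint8)
        kk,l,st,ce=cv2.connectedComponentsWithStats(m);i=1+np.argmax(st[1:,4])
        cs,_=cv2.findContours((l==i).astype(np.uint8),cv2.RETR_EXTERNAL,cv2.CHAIN_APPROX_NONE)
        e=cv2.fitEllipse(cv2.convexHull(cs[0]))
        z=P[v-22:v+23,u-22:u+23,2];md=((z>.018)&(z<.032)).astype(np.uint8)
        kk,l,st,ce=cv2.connectedComponentsWithStats(md);i=1+np.argmax(st[1:,4])
        x,y,w,h,_=st[i]
        x2,y2,w2,h2=cv2.boundingRect(cs[0])
        print(n,k,'col',np.round(np.array(e[0])+[u-22,v-22],1),np.round(e[1],1),'bbox col',(u-22+x2,v-22+y2,w2,h2),'depth',(u-22+x,v-22+y,w,h))
E
```

```text
top pu col [297.1 232.6] [23.6 23.9] bbox col (286, 221, 24, 24) depth (np.int32(285), np.int32(220), np.int32(25), np.int32(25))
top gr col [245.3 212.1] [22.9 23.4] bbox col (234, 201, 23, 23) depth (np.int32(233), np.int32(199), np.int32(25), np.int32(25))Traceback (most recent call last):
  File "<stdin>", line 12, in <module>
    return _wrapfunc(a, 'argmax', axis=axis, out=out, **kwds)
    return bound(*args, **kwds)
ValueError: attempt to get argmax of an empty sequence
```

>>> {"op": "arm_command", "data": {
  "commands": [
    [[255,0,0,0,0,0,0],[255,0,0,0,0,0,0],[255,0,0,0,0,0,0],[255,0,0,0,0,0,0],[255,0,0,0,0,0,0],[255,0,0,0,0,0,0],[255,0,0,0,0,0,0],[255,0,0,0,0,0,0]]
  ]
}}

```text
t: 5.78
position: [0.4101, 0.3199, -0.0184]
ee_rot: [75.1, 89.9, 75.1]
contact_force: [-3.4, -2.6, 10.6]
grip_width: 0.0579
```

>>> {"op": "arm_command", "data": {
  "commands": [
    [[255,-5,0,0,0,0,0],[255,-15,0,0,0,0,0],[255,-35,0,0,0,0,0],[255,-60,0,0,0,0,0],[255,-60,0,0,0,0,0],[255,-60,0,0,0,0,0]]
  ]
}}

```text
t: 6.52
position: [0.4096, 0.3194, 0.0403]
ee_rot: [90.9, 89.9, 90.9]
contact_force: [-1.0, 0.4, -1.2]
grip_width: 0.0575
```

```bash
 python3 - <<'E'
from view import *
s=arm.observe();p=s['position'];print(p,s['contact_force'].round(1))
view('h6',[[p[0],p[1],p[2]+.02],[p[0],p[1],p[2]+.045]],half=40)
E
```

```text
[0.40955237 0.31944921 0.04029202] [-1.   0.4 -1.2]
side x0,y0 149 92 scale 4.875 [[190.0, 136.2], [188.7, 128.7]]
top x0,y0 97 216 scale 4.875 [[138.6, 256.2], [135.6, 255.7]]
```

View pics/h6.png

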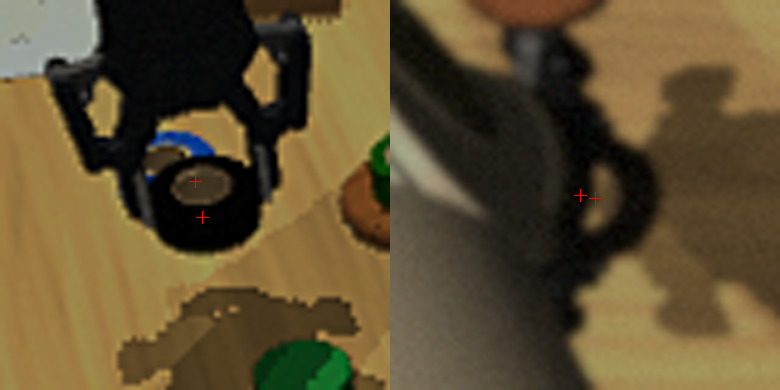

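```bash
cat > held.py <<'E'
from h import *
def held():
    s=arm.observe();p=s['position'];print('tcp',p.round(4),s['grip_width'].round(4),s['contact_force'].round(1))
    for n in('side','top'):
        im,d=vision.capture(n);P=cloud(n,d)
        m=(d>0)&(np.hypot(P[...,0]-p[0],P[...,1]-p[1])<.034)&(abs(P[...,0]-p[0])<.027)&(P[...,2]>p[2]+.005)&(P[...,2]<p[2]+.05)
        w=P[m]; print(n,len(w),'z pct',np.percentile(w[:,2]-p[2],[1,10,50,90,99]).round(4))
        h,e=np.histogram(w[:,2]-p[2],bins=np.arange(.005,.0501,.003));print(h)
        i=np.argmax(h[3:])+3; t=w[abs(w[:,2]-p[2]-e[i]-.0015)<.004]
        A=np.c_[t[:,:2]-p[:2],np.ones(len(t))];c=np.linalg.lstsq(A,t[:,2]-p[2],rcond=None)[0]
        print(' plane slopes',c.round(3),'y range',(t[:,1].min()-p[1]).round(4),(t[:,1].max()-p[1]).round(4),len(t))
if __name__=='__main__': held()
E
python3 held.py
```

```text
Traceback (most recent call last):
  File "held.py", line 12, in <module>
    if __name__=='__main__': held()
                             ~~~~^^
  File "held.py", line 3, in held
    s=arm.observe();p=s['position'];print('tcp',p.round(4),s['grip_width'].round(4),s['contact_force'].round(1))
                                                           ^^^^^^^^^^^^^^^^^^^^^
AttributeError: 'float' object has no attribute 'round'
```

```bash
sed -i "s/s\['grip_width'\].round(4)/round(s['grip_width'],4)/" held.py
python3 held.py
```

```text
tcp [0.4093 0.3191 0.0398] 0.0581 [ 0.5  0.1 -1.3]
side 342 z pct [0.0191 0.0243 0.0405 0.0442 0.0464]
[  0   0   0   1   5  18  23  21  21  24  24  45 117  43   0]
 plane slopes [-0.     0.013  0.043] y range -0.0339 0.0247 201
top 257 z pct [0.0198 0.0297 0.0422 0.0448 0.0463]
[  0   0   0   0   3   5   5   9   8  14   4  41 112  55   1]
 plane slopes [ 0.01  -0.01   0.043] y range -0.0297 -0.0008 205
```

>>> {"op": "arm_command", "data": {
  "commands": [
    [[255,-35,0,0,0,0,0],[255,-70,-20,11,0,0,0],[255,-70,-55,30,0,0,0],[255,-70,-100,54,0,0,0],[255,-70,-150,82,0,0,0],[255,-70,-200,109,0,0,0],[255,-70,-250,136,0,0,0],[255,-70,-300,163,0,0,0],[255,-70,-350,190,0,0,0],[255,-70,-400,218,0,0,0],[255,-70,-440,239,0,0,0],[255,-70,-470,256,0,0,0],[255,-70,-488,265.5,0,0,0],[255,-70,-488,265.5,0,0,0],[255,-70,-488,265.5,0,0,0],[255,-70,-488,265.5,0,0,0]]
  ]
}}

```text
t: 8.72
position: [0.6752, -0.167, 0.11]
ee_rot: [85.5, 89.9, 85.6]
contact_force: [-0.2, -0.4, -0.3]
grip_width: 0.0579
```

```bash
 python3 held.py; python3 - <<'E'
from view import *
s=arm.observe();p=s['position'];print(s['q'].round(0))
view('h7',[[.6753,-.1683,.082],[p[0],p[1],p[2]+.043]],half=50)
E
```

```text
tcp [ 0.6752 -0.167   0.11  ] 0.0579 [-0.2 -0.4 -0.3]
side 566 z pct [0.02   0.0248 0.042  0.0446 0.0462]
[  0   0   0   0   6  28  32  39  32  36  39  40 216  96   2]
 plane slopes [ 0.015 -0.005  0.043] y range -0.034 0.0237 343
[-10.  34.  29.  80. -17.  71.  21.]
side x0,y0 313 173 scale 3.9 [[361.0, 234.3], [365.1, 211.3]]
top x0,y0 303 84 scale 3.9 [[350.4, 138.8], [355.5, 129.4]]Traceback (most recent call last):
  File "held.py", line 12, in <module>
    if __name__=='__main__': held()
                             ~~~~^^
  File "held.py", line 7, in held
    w=P[m]; print(n,len(w),'z pct',np.percentile(w[:,2]-p[2],[1,10,50,90,99]).round(4))
                                   ~~~~~~~~~~~~~^^^^^^^^^^^^^^^^^^^^^^^^^^^^^
    return _quantile_unchecked(
        a, q, axis, out, overwrite_input, method, keepdims, weights)
    return _ureduce(a,
                    func=_quantile_ureduce_func,
    ...<5 lines>...
                    overwrite_input=overwrite_input,
                    method=method)
    r = func(a, **kwargs)
    result = _quantile(arr,
                       quantiles=q,
    ...<2 lines>...
                       out=out,
                       weights=wgt)
    slices_having_nans = np.isnan(arr[-1, ...])
                                  ~~~^^^^^^^^^
IndexError: index -1 is out of bounds for axis 0 with size 0
```

View pics/h7.png

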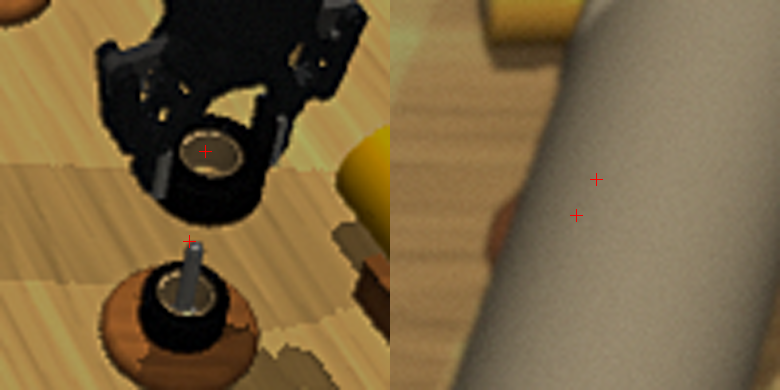

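>>> {"op": "arm_command", "data": {
  "commands": [
    [[255,10,-1,0,0,0,0],[255,20,-1,0,0,0,0],[255,30,-1,0,0,0,0],[255,38,-1,0,0,0,0],[255,46,-1,0,0,0,0],[255,54,-1,0,0,0,0],[255,62,-1,0,0,0,0],[255,70,-1,0,0,0,0],[255,78,-1,0,0,0,0],[255,83,-1,0,0,0,0],[255,87,-1,0,0,0,0],[255,87,-1,0,0,0,0]]
  ]
}}

```text
t: 10.42
position: [0.6752, -0.1693, 0.0227]
ee_rot: [96.4, 89.9, 96.4]
contact_force: [0.5, 0.0, 0.3]
grip_width: 0.0578
```

```bash
 sed -i "s/w=P\[m\]; /w=P[m]\n        if len(w)<20: continue\n        /" held.py; python3 held.py; python3 - <<'E'
from view import *
s=arm.observe();p=s['position']
view('h8',[[.6753,-.1683,.082],[p[0],p[1],p[2]+.043]],half=40)
E
```

```text
tcp [ 0.6752 -0.1693  0.0227] 0.0578 [0.5 0.  0.3]
side 516 z pct [0.0056 0.0209 0.0418 0.0449 0.048 ]
[ 19  15   3   1   8  23  20  30  23  31  29  32 160 113   9]
 plane slopes [0.004 0.013 0.043] y range -0.0332 0.02 298
side x0,y0 321 197 scale 4.875 [[361.0, 234.3], [360.4, 239.4]]
top x0,y0 310 100 scale 4.875 [[350.4, 138.8], [349.8, 140.6]]
```

View pics/h8.png

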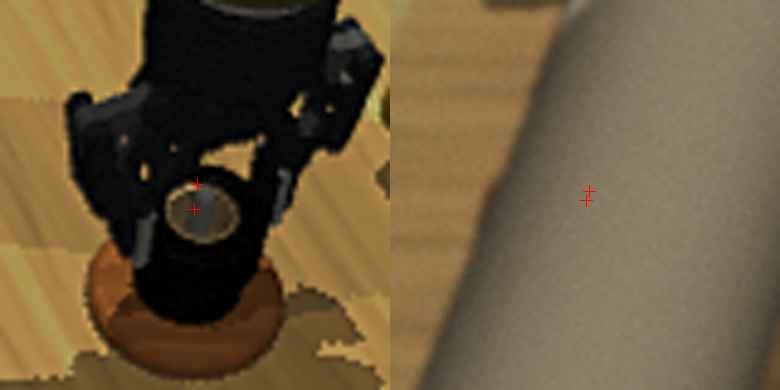

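>>> {"op": "arm_command", "data": {
  "commands": [
    [[255,2,0,0,0,0,0],[255,2,0,0,0,0,0],[0,2,0,0,0,0,0],[0,2,0,0,0,0,0],[0,2,0,0,0,0,0],[0,2,0,0,0,0,0],[0,2,0,0,0,0,0],[0,-10,0,0,0,0,0],[0,-40,0,0,0,0,0],[0,-80,0,0,0,0,0],[0,-110,0,0,0,0,0],[0,-110,-5,-30,0,0,0],[0,-110,-14,-80,0,0,0],[0,-110,-20,-130,0,0,0],[0,-110,-28,-170,0,0,0],[0,-110,-28,-185,0,0,0],[0,-110,-28,-185,0,0,0],[0,-110,-28,-185,0,0,0]]
  ]
}}

```text
t: 12.88
position: [0.4917, -0.197, 0.1333]
ee_rot: [45.7, 89.9, 45.8]
contact_force: [0.0, -0.2, 0.8]
grip_width: 0.0853
```

```bash
python3 - <<'E'
from view import *
s=arm.observe();p=s['position'];print(p,s['contact_force'].round(1))
view('h9',[[.6753,-.1683,.064],[.4905,-.1975,.025]],half=90)
E
```

```text
[ 0.49167289 -0.19697225  0.13327633] [ 0.  -0.2  0.8]
side x0,y0 232 172 scale 2.1666666666666665 [[360.0, 239.7], [284.6, 285.2]]
top x0,y0 265 91 scale 2.1666666666666665 [[349.2, 141.0], [361.2, 220.8]]
```

View pics/h9.png

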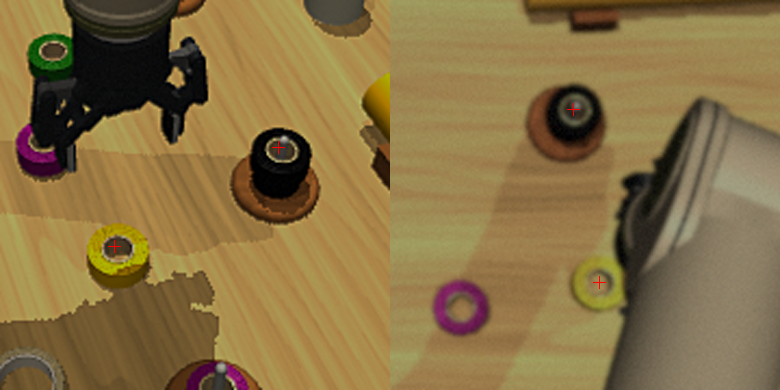

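>>> {"op": "arm_command", "data": {
  "commands": [
    [[0,40,0,-1,0,0,0],[0,80,0,-1,0,0,0],[0,110,0,-1,0,0,0],[0,130,0,-1,0,0,0],[0,142,0,-1,0,0,0],[0,150,0,-1,0,0,0],[0,150,0,-1,0,0,0],[0,150,0,-1,0,0,0],[255,150,0,-1,0,0,0],[255,150,0,-1,0,0,0],[255,150,0,-1,0,0,0],[255,150,0,-1,0,0,0],[255,150,0,-1,0,0,0],[255,150,0,-1,0,0,0],[255,150,0,-1,0,0,0],[255,140,0,-1,0,0,0],[255,110,0,-1,0,0,0],[255,60,0,-1,0,0,0],[255,20,0,-1,0,0,0],[255,20,0,-1,0,0,0]]
  ]
}}

```text
t: 15.48
position: [0.4912, -0.1982, 0.1163]
ee_rot: [8.0, 89.6, 8.0]
contact_force: [1.0, 0.2, -1.7]
grip_width: 0.0573
```

```bash
python3 held.py
```

```text
tcp [ 0.4912 -0.1982  0.1163] 0.0573 [ 1.   0.2 -1.7]
side 714 z pct [0.0163 0.0226 0.0399 0.0423 0.0436]
[  0   0   0  13  24  42  35  31  37  45  36 230 216   5   0]
 plane slopes [0.014 0.002 0.041] y range -0.0337 0.0258 471
top 197 z pct [0.017  0.0268 0.0381 0.0404 0.0424]
[ 0  0  0  2  3  6  7  7  4  7 56 92 13  0  0]
 plane slopes [0.023 0.01  0.039] y range 0.0074 0.0298 151
```

>>> {"op": "arm_command", "data": {
  "commands": [
    [[255,0,20,11,0,0,0],[255,0,55,31,0,0,0],[255,0,100,57,0,0,0],[255,0,150,86,0,0,0],[255,0,200,114,0,0,0],[255,0,250,143,0,0,0],[255,0,300,171,0,0,0],[255,0,330,188,0,0,0],[255,0,349,199,0,0,0],[255,0,349,199,0,0,0],[255,0,349,199,0,0,0],[255,0,349,199,0,0,0]]
  ]
}}

```text
t: 17.08
position: [0.688, 0.15, 0.1133]
ee_rot: [100.4, 89.9, 100.3]
contact_force: [-0.4, -0.9, -1.4]
grip_width: 0.0572
```

```bash
 python3 held.py; python3 - <<'E'
from view import *
s=arm.observe();p=s['position'];print(s['q'].round(0))
view('h10',[[.6905,.151,.082],[p[0],p[1],p[2]+.041]],half=40)
E
```

```text
tcp [0.688  0.15   0.1133] 0.0572 [-0.4 -0.9 -1.4]
side 356 z pct [0.0169 0.0233 0.0392 0.0421 0.0436]
[  0   0   0   4  17  13  20  23  23  24  23 112  95   2   0]
 plane slopes [ 0.016 -0.003  0.04 ] y range -0.0338 0.0245 225
top 66 z pct [0.0175 0.0241 0.0389 0.0422 0.0437]
[ 0  0  0  0  4  2  3  2  1  3 10 25 15  1  0]
 plane slopes [-0.057  0.243  0.046] y range -0.0301 -0.0211 49
[-32.  34.  24.  78. -14.  71.  -7.]
side x0,y0 270 93 scale 4.875 [[310.1, 144.2], [310.7, 121.4]]
top x0,y0 171 89 scale 4.875 [[212.6, 133.4], [208.8, 124.5]]
```

View pics/h10.png

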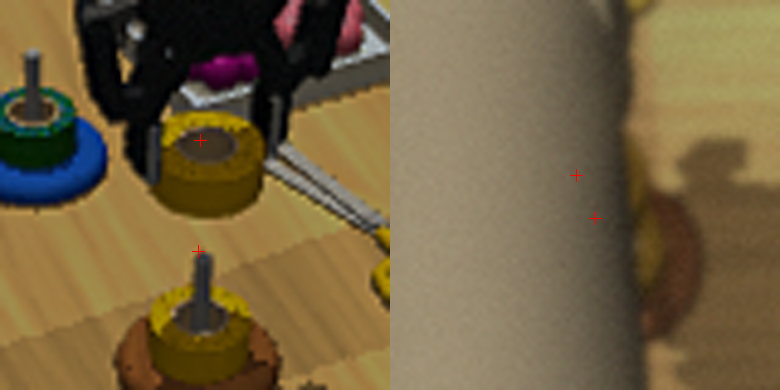

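>>> {"op": "arm_command", "data": {
  "commands": [
    [[255,8,1,2,0,0,0],[255,18,1,2,0,0,0],[255,28,1,2,0,0,0],[255,37,1,2,0,0,0],[255,46,1,2,0,0,0],[255,55,1,2,0,0,0],[255,64,1,2,0,0,0],[255,73,1,2,0,0,0],[255,81,1,2,0,0,0],[255,87,1,2,0,0,0],[255,87,1,2,0,0,0]]
  ]
}}

```text
t: 18.65
position: [0.69, 0.1525, 0.0259]
ee_rot: [118.2, 89.9, 118.2]
contact_force: [0.7, 0.1, -1.4]
grip_width: 0.0575
```

```bash
 python3 held.py; python3 - <<'E'
from view import *
s=arm.observe();p=s['position']
view('h11',[[.6905,.151,.082],[p[0],p[1],p[2]+.041]],half=40)
E
```

```text
tcp [0.69   0.1525 0.0259] 0.0575 [ 0.7  0.1 -1.4]
side 368 z pct [0.006  0.0121 0.0381 0.0424 0.0464]
[13 21 14  6 16 16 17 13 20 18 30 95 79  6  4]
 plane slopes [0.008 0.011 0.04 ] y range -0.0338 0.0256 197
top 86 z pct [0.0059 0.0232 0.0393 0.0425 0.0444]
[ 2  1  0  0  1  4  5  1  5  2 10 26 27  2  0]
 plane slopes [ 0.037 -0.023  0.041] y range -0.0291 -0.0192 51
side x0,y0 270 106 scale 4.875 [[310.1, 144.2], [309.6, 148.1]]
top x0,y0 173 94 scale 4.875 [[212.6, 133.4], [212.6, 135.2]]
```

View pics/h11.png

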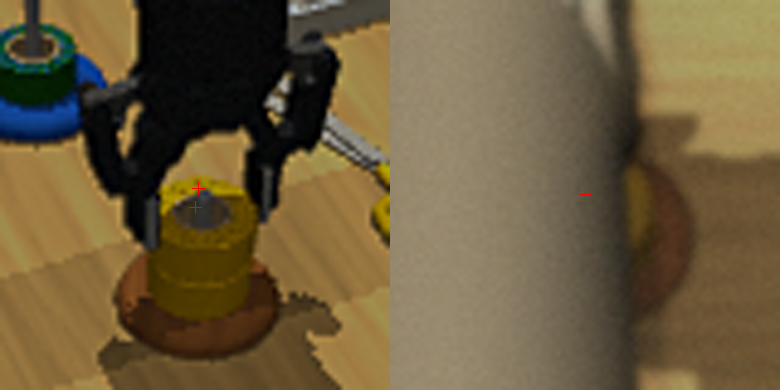

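>>> {"op": "arm_command", "data": {
  "commands": [
    [[255,2,0,0,0,0,0],[255,2,0,0,0,0,0],[0,2,0,0,0,0,0],[0,2,0,0,0,0,0],[0,2,0,0,0,0,0],[0,2,0,0,0,0,0],[0,2,0,0,0,0,0],[0,-10,0,0,0,0,0],[0,-40,0,0,0,0,0],[0,-80,0,0,0,0,0],[0,-105,0,0,0,0,0],[0,-105,-10,-30,0,0,0],[0,-105,-32,-80,0,0,0],[0,-105,-53,-130,0,0,0],[0,-105,-68,-165,0,0,0],[0,-105,-72,-174.5,0,0,0],[0,-105,-72,-174.5,0,0,0],[0,-105,-72,-174.5,0,0,0],[0,-105,-72,-174.5,0,0,0]]
  ]
}}

```text
t: 21.22
position: [0.5165, 0.0808, 0.1312]
ee_rot: [73.0, 89.9, 73.0]
contact_force: [-0.6, 0.3, -0.1]
grip_width: 0.0856
```

```bash
python3 - <<'E'
from view import *
s=arm.observe();p=s['position'];print(p,s['contact_force'].round(1))
view('h12',[[.6905,.151,.064],[.5157,.0802,.025]],half=75)
E
```

```text
[0.51648006 0.08079784 0.13117891] [-0.6  0.3 -0.1]
side x0,y0 207 97 scale 2.6 [[309.8, 149.6], [255.1, 194.4]]
top x0,y0 154 98 scale 2.6 [[213.5, 135.7], [244.5, 211.2]]
```

View pics/h12.png

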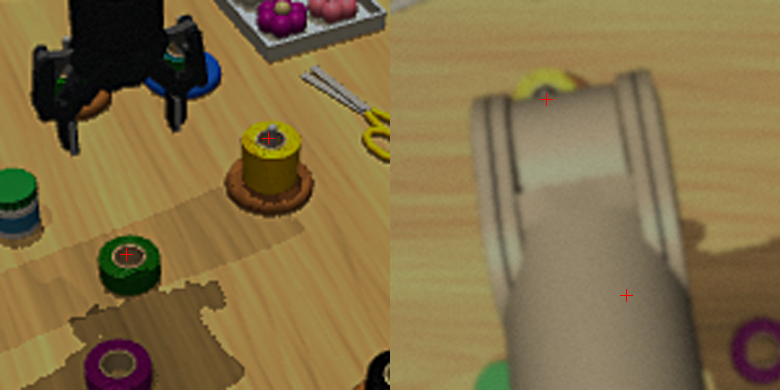

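>>> {"op": "arm_command", "data": {
  "commands": [
    [[0,40,0,-1,0,0,0],[0,80,0,-1,0,0,0],[0,110,0,-1,0,0,0],[0,130,0,-1,0,0,0],[0,142,0,-1,0,0,0],[0,148.5,0,-1,0,0,0],[0,148.5,0,-1,0,0,0],[0,148.5,0,-1,0,0,0],[255,148.5,0,-1,0,0,0],[255,148.5,0,-1,0,0,0],[255,148.5,0,-1,0,0,0],[255,148.5,0,-1,0,0,0],[255,148.5,0,-1,0,0,0],[255,148.5,0,-1,0,0,0],[255,148.5,0,-1,0,0,0],[255,140,0,-1,0,0,0],[255,110,0,-1,0,0,0],[255,60,0,-1,0,0,0],[255,15,0,-1,0,0,0],[255,15,0,-1,0,0,0]]
  ]
}}

```text
t: 23.82
position: [0.517, 0.0809, 0.1201]
ee_rot: [32.2, 89.6, 32.2]
contact_force: [0.1, 0.4, -0.8]
grip_width: 0.0569
```

```bash
python3 held.py
```

```text
tcp [0.517  0.0809 0.1201] 0.0569 [ 0.1  0.4 -0.8]
side 466 z pct [0.0162 0.0228 0.0395 0.0422 0.0434]
[  0   0   0   7  18  23  32  26  24  31  37 139 127   2   0]
 plane slopes [0.01  0.004 0.041] y range -0.0336 0.0282 291
```

>>> {"op": "arm_command", "data": {
  "commands": [
    [[255,0,25,2,0,0,0],[255,0,70,6,0,0,0],[255,0,120,10,0,0,0],[255,0,170,15,0,0,0],[255,0,220,19,0,0,0],[255,0,260,22,0,0,0],[255,0,286,24.5,0,0,0],[255,0,286,24.5,0,0,0],[255,0,286,24.5,0,0,0],[255,0,286,24.5,0,0,0]]
  ]
}}

```text
t: 25.18
position: [0.5395, 0.3649, 0.1164]
ee_rot: [105.0, 90.0, 104.9]
contact_force: [0.7, 0.5, -1.5]
grip_width: 0.0567
```

```bash
 python3 held.py; python3 - <<'E'
from view import *
s=arm.observe();p=s['position'];print(s['q'].round(0))
view('h13',[[.5405,.3673,.082],[p[0],p[1],p[2]+.041]],half=40)
E
```

```text
tcp [0.5395 0.3649 0.1164] 0.0567 [ 0.7  0.5 -1.5]
side 302 z pct [0.0167 0.0233 0.0385 0.0418 0.0435]
[ 0  0  0  4 13 11 22 21 25 20 28 97 60  1  0]
 plane slopes [-0.008  0.008  0.04 ] y range -0.0338 0.0235 180
top 358 z pct [0.0169 0.0239 0.04   0.0426 0.0453]
[  0   0   0   6  12  17  13  18  18   8  28 114 111  13   0]
 plane slopes [0.005 0.044 0.041] y range -0.0306 0.0051 243
[-52.  26.  19.  87.  -9.  68. -32.]
side x0,y0 190 59 scale 4.875 [[231.1, 110.1], [228.8, 86.9]]
top x0,y0 71 155 scale 4.875 [[116.7, 198.0], [106.1, 192.6]]
```

View pics/h13.png

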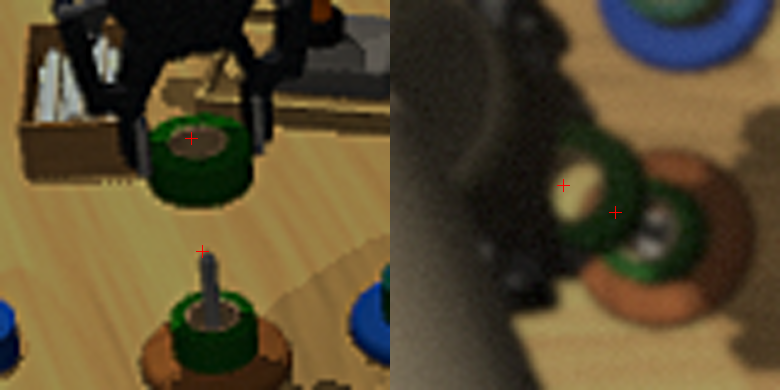

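>>> {"op": "arm_command", "data": {
  "commands": [
    [[255,8,2,1,0,0,0],[255,18,2,1,0,0,0],[255,28,2,1,0,0,0],[255,37,2,1,0,0,0],[255,46,2,1,0,0,0],[255,55,2,1,0,0,0],[255,64,2,1,0,0,0],[255,73,2,1,0,0,0],[255,82,2,1,0,0,0],[255,90,2,1,0,0,0],[255,90,2,1,0,0,0]]
  ]
}}

```text
t: 26.75
position: [0.5399, 0.3683, 0.0259]
ee_rot: [140.4, 89.9, 140.4]
contact_force: [0.2, 0.1, -0.8]
grip_width: 0.0575
```

```bash
 python3 held.py; python3 - <<'E'
from view import *
s=arm.observe();p=s['position']
view('h14',[[.5405,.3673,.082],[p[0],p[1],p[2]+.041]],half=40)
E
```

```text
tcp [0.5399 0.3683 0.0259] 0.0575 [ 0.2  0.1 -0.8]
side 301 z pct [0.0064 0.0119 0.0382 0.0421 0.048 ]
[12 14  6  8  7 15 14 12 13 22 23 87 61  2  5]
 plane slopes [0.009 0.011 0.04 ] y range -0.0336 0.0253 161
top 309 z pct [0.0065 0.022  0.0396 0.0432 0.0465]
[ 6  1  7  2  8 12 11 15 11 10 22 95 90 16  3]
 plane slopes [0.003 0.013 0.041] y range -0.0307 0.0016 200
side x0,y0 191 72 scale 4.875 [[231.1, 110.1], [231.4, 114.0]]
top x0,y0 77 159 scale 4.875 [[116.7, 198.0], [118.0, 199.0]]
```

View pics/h14.png

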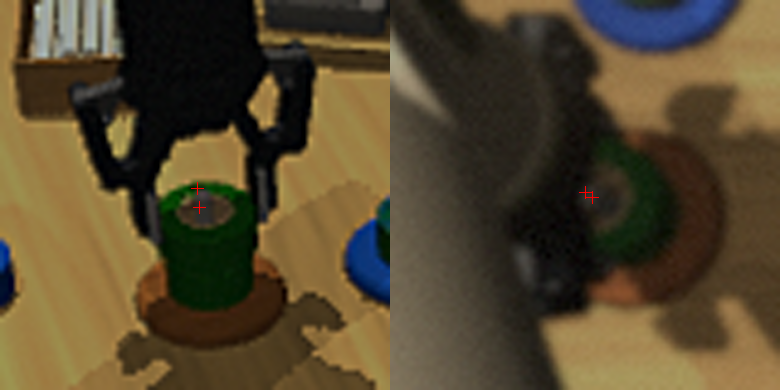

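>>> {"op": "arm_command", "data": {
  "commands": [
    [[255,2,0,0,0,0,0],[255,2,0,0,0,0,0],[0,2,0,0,0,0,0],[0,2,0,0,0,0,0],[0,2,0,0,0,0,0],[0,2,0,0,0,0,0],[0,2,0,0,0,0,0],[0,-10,0,0,0,0,0],[0,-40,0,0,0,0,0],[0,-80,0,0,0,0,0],[0,-105,0,0,0,0,0],[0,-105,-30,-5,0,0,0],[0,-105,-80,-15,0,0,0],[0,-105,-135,-25,0,0,0],[0,-105,-190,-35,0,0,0],[0,-105,-245,-45,0,0,0],[0,-105,-300,-55,0,0,0],[0,-105,-355,-65,0,0,0],[0,-105,-395,-72,0,0,0],[0,-105,-412,-75,0,0,0]]
  ]
}}

```text
t: 29.45
position: [0.4651, -0.0457, 0.132]
ee_rot: [55.5, 89.8, 55.4]
contact_force: [-0.2, 1.1, 0.0]
grip_width: 0.0856
```

>>> {"op": "arm_command", "data": {
  "commands": [
    [[0,0,0,0,0,0,0],[0,0,0,0,0,0,0],[0,0,0,0,0,0,0]]
  ]
}}

```text
t: 29.82
position: [0.4656, -0.0422, 0.1311]
ee_rot: [85.4, 89.9, 85.5]
contact_force: [-0.5, -0.8, 0.9]
grip_width: 0.0853
```

```bash
python3 - <<'E'
from view import *
s=arm.observe();p=s['position'];print(p,s['contact_force'].round(1))
view('h15',[[.5405,.3673,.064],[.4652,-.0438,.025]],half=90)
E
```

```text
[ 0.46556661 -0.04215531  0.13108085] [-0.5 -0.8  0.9]
side x0,y0 151 86 scale 2.1666666666666665 [[231.6, 115.4], [250.8, 235.6]]
top x0,y0 118 126 scale 2.1666666666666665 [[119.2, 199.3], [296.8, 231.9]]
```

View pics/h15.png

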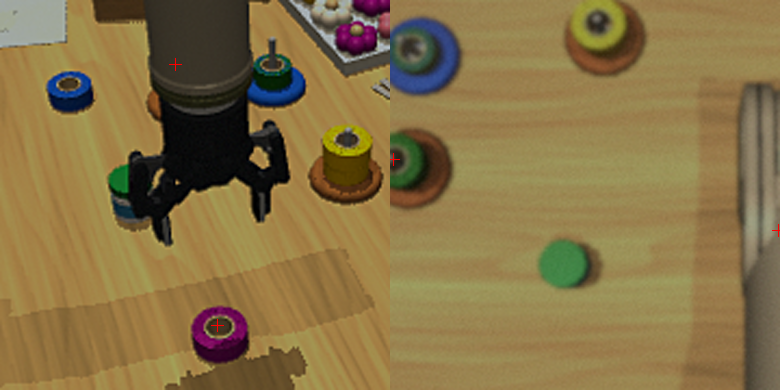

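Green is placed. Now purple.

>>> {"op": "arm_command", "data": {
  "commands": [
    [[0,40,-1.5,-0.5,0,0,0],[0,80,-1.5,-0.5,0,0,0],[0,110,-1.5,-0.5,0,0,0],[0,130,-1.5,-0.5,0,0,0],[0,142,-1.5,-0.5,0,0,0],[0,148.5,-1.5,-0.5,0,0,0],[0,148.5,-1.5,-0.5,0,0,0],[0,148.5,-1.5,-0.5,0,0,0],[255,148.5,-1.5,-0.5,0,0,0],[255,148.5,-1.5,-0.5,0,0,0],[255,148.5,-1.5,-0.5,0,0,0],[255,148.5,-1.5,-0.5,0,0,0],[255,148.5,-1.5,-0.5,0,0,0],[255,148.5,-1.5,-0.5,0,0,0],[255,148.5,-1.5,-0.5,0,0,0],[255,140,-1.5,-0.5,0,0,0],[255,110,-1.5,-0.5,0,0,0],[255,60,-1.5,-0.5,0,0,0],[255,15,-1.5,-0.5,0,0,0],[255,15,-1.5,-0.5,0,0,0]]
  ]
}}

```text
t: 32.42
position: [0.467, -0.0449, 0.1195]
ee_rot: [25.7, 89.6, 25.7]
contact_force: [0.1, 0.4, -1.6]
grip_width: 0.0579
```

```bash
python3 held.py
```

```text
tcp [ 0.467  -0.0449  0.1195] 0.0579 [ 0.1  0.4 -1.6]
side 617 z pct [0.0167 0.0225 0.0395 0.0423 0.0438]
[  0   0   0   7  28  33  32  35  44  37  36 197 163   5   0]
 plane slopes [0.004 0.005 0.041] y range -0.0335 0.026 384
```

>>> {"op": "arm_command", "data": {
  "commands": [
    [[255,0,-25,4,0,0,0],[255,0,-70,11,0,0,0],[255,0,-120,19,0,0,0],[255,0,-170,26,0,0,0],[255,0,-220,34,0,0,0],[255,0,-270,42,0,0,0],[255,0,-305,47,0,0,0],[255,0,-325,50.5,0,0,0],[255,0,-325,50.5,0,0,0],[255,0,-325,50.5,0,0,0],[255,0,-325,50.5,0,0,0]]
  ]
}}

```text
t: 33.9
position: [0.5155, -0.3686, 0.1153]
ee_rot: [90.9, 89.9, 91.0]
contact_force: [-0.2, 0.8, -0.2]
grip_width: 0.0578
```

```bash
 python3 held.py; python3 - <<'E'
from view import *
s=arm.observe();p=s['position'];print(s['q'].round(0))
view('h16',[[.5163,-.3687,.082],[p[0],p[1],p[2]+.041]],half=50)
E
```

```text
tcp [ 0.5155 -0.3686  0.1153] 0.0578 [-0.2  0.8 -0.2]
side 769 z pct [0.0177 0.0232 0.0403 0.0425 0.0439]
[  0   0   0   3  33  40  36  36  44  41  40 209 282   5   0]
 plane slopes [0.002 0.006 0.041] y range -0.033 0.0184 485
top 405 z pct [0.0167 0.0242 0.0398 0.0429 0.0452]
[  0   0   0   5   9  18  21  16  25  20  26 130 121  14   0]
 plane slopes [-0.011 -0.018  0.041] y range -0.0107 0.0308 268
[ -0.  29.  43.  91. -21.  69.  47.]
side x0,y0 284 278 scale 3.9 [[331.9, 338.5], [335.1, 317.0]]
top x0,y0 397 154 scale 3.9 [[440.7, 206.0], [453.3, 201.1]]
```

View pics/h16.png

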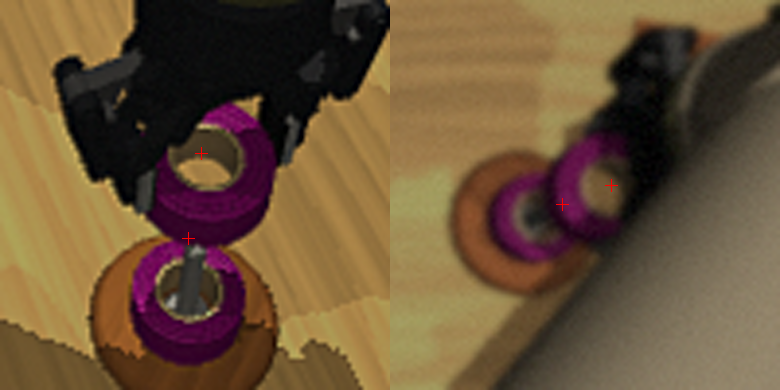

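>>> {"op": "arm_command", "data": {
  "commands": [
    [[255,8,0,0.5,0,0,0],[255,18,0,0.5,0,0,0],[255,28,0,0.5,0,0,0],[255,37,0,0.5,0,0,0],[255,46,0,0.5,0,0,0],[255,55,0,0.5,0,0,0],[255,64,0,0.5,0,0,0],[255,73,0,0.5,0,0,0],[255,82,0,0.5,0,0,0],[255,89,0,0.5,0,0,0],[255,89,0,0.5,0,0,0]]
  ]
}}

```text
t: 35.48
position: [0.5155, -0.3697, 0.0261]
ee_rot: [109.5, 89.9, 109.5]
contact_force: [-0.2, 0.6, -0.8]
grip_width: 0.0579
```

```bash
 python3 held.py; python3 - <<'E'
from view import *
s=arm.observe();p=s['position']
view('h17',[[.5163,-.3687,.082],[p[0],p[1],p[2]+.041]],half=40)
E
```

```text
tcp [ 0.5155 -0.3697  0.0261] 0.0579 [-0.2  0.6 -0.8]
side 699 z pct [0.0057 0.0174 0.0398 0.0428 0.0468]
[ 20  25  20   5  21  31  32  24  31  31  34 177 225  17   6]
 plane slopes [-0.005 -0.007  0.041] y range -0.0324 0.0163 404
top 301 z pct [0.006  0.0216 0.0398 0.043  0.0459]
[  7   4   0   4   5  19  11   8  19  12  19  79 105   7   2]
 plane slopes [-0.005  0.014  0.041] y range -0.0037 0.0305 179
side x0,y0 292 301 scale 4.875 [[331.9, 338.5], [331.4, 343.1]]
top x0,y0 400 167 scale 4.875 [[440.7, 206.0], [439.1, 207.0]]
```

View pics/h17.png

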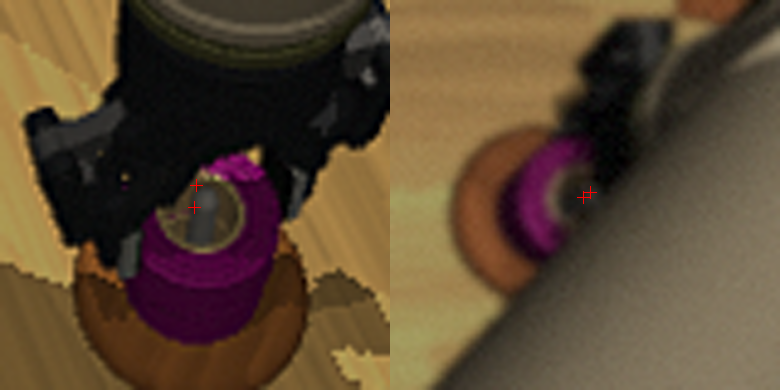

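>>> {"op": "arm_command", "data": {
  "commands": [
    [[255,2,0,0,0,0,0],[255,2,0,0,0,0,0],[0,2,0,0,0,0,0],[0,2,0,0,0,0,0],[0,2,0,0,0,0,0],[0,2,0,0,0,0,0],[0,2,0,0,0,0,0],[0,-10,0,0,0,0,0],[0,-40,0,0,0,0,0],[0,-80,0,0,0,0,0],[0,-120,0,0,0,0,0],[0,-160,30,-10,0,0,0],[0,-190,80,-25,0,0,0],[0,-190,130,-40,0,0,0],[0,-190,180,-50,0,0,0],[0,-190,230,-60,0,0,0],[0,-190,280,-70,0,0,0],[0,-190,320,-80,0,0,0],[0,-190,350,-90,0,0,0],[0,-190,350,-90,0,0,0]]
  ]
}}

```text
t: 38.17
position: [0.4254, -0.0185, 0.2179]
ee_rot: [62.5, 89.9, 62.7]
contact_force: [-0.0, -0.7, 0.3]
grip_width: 0.0854
```

```bash
python3 - <<'E'
from meas import *
s=arm.observe();print(s['position'],s['contact_force'].round(1))
st=dict(sp=(.5163,-.3686),sb=(.6753,-.1683),sy=(.6905,.151),sg=(.5404,.3674))
for n in('side','top'):
    im,d=vision.capture(n); cv2.imwrite(f'pics/end_{n}.png',im[:,:,::-1])
    u={}
    for k,c in st.items():
        u[k]=(tuple(np.round(proj(n,[*c,.064])).astype(int)),(.056,.072))
    P=cloud(n,d)
    for k,(c,r,e,z,N) in measure(n,d,u,None).items():
        uu,vv=u[k][0]; w=P[vv-20:vv+21,uu-20:uu+21].reshape(-1,3); w=w[(abs(w[:,2]-.064)<.004)&(np.hypot(*(w[:,:2]-st[k]).T)<.035)]
        A=np.c_[w[:,:2]-st[k],np.ones(len(w))];q=np.linalg.lstsq(A,w[:,2],rcond=None)[0]
        print(n,k,'off',((np.array(e[0])-st[k])*1000).round(1),'r',round(r,4),'z',round(float(z),4),N,'slopes',q.round(3))
    for k,h in(('mask',(.012,.026)),('jar',(.045,.06))):
        c=dict(mask=(.3667,-.2961,.02),jar=(.4298,.1888,.0515))[k]
        for kk,(c2,r,e,z,N) in measure(n,d,{k:(tuple(np.round(proj(n,c)).astype(int)),h)},None).items(): print(n,k,np.round(e[0],4),round(r,3),round(float(z),4))
E
```

```text
[ 0.42540493 -0.0185337   0.21785513] [-0.  -0.7  0.3]
side sp off [ 0.2 -4.2] r 0.031 z 0.0641 714 slopes [0.007 0.002 0.064]
side sb off [ 0.6 -5.3] r 0.0315 z 0.0639 456 slopes [0.007 0.    0.064]
side sy off [ 1.6 -3.9] r 0.0316 z 0.0634 274 slopes [ 0.015 -0.001  0.064]
side sg off [ 24.2 -17.1] r 0.0139 z 0.0631 18 slopes [-0.223  0.193  0.072]
side mask [ 0.3676 -0.301 ] 0.036 0.0198
side jar [0.4311 0.1837] 0.027 0.0513
top sp off [-0.8  0.6] r 0.0304 z 0.0637 440 slopes [-0.006  0.009  0.064]
top sb off [-0.7 -0.7] r 0.0303 z 0.0634 410 slopes [ 0.008 -0.001  0.064]
top sy off [-0.1  0.6] r 0.0306 z 0.0633 414 slopes [0.012 0.004 0.064]
top sg off [0.5 0.1] r 0.0307 z 0.0633 443 slopes [-0.004 -0.006  0.064]
top mask [ 0.3665 -0.2964] 0.036 0.0195
top jar [0.43   0.1886] 0.026 0.0513
```

View pics/end_side.png

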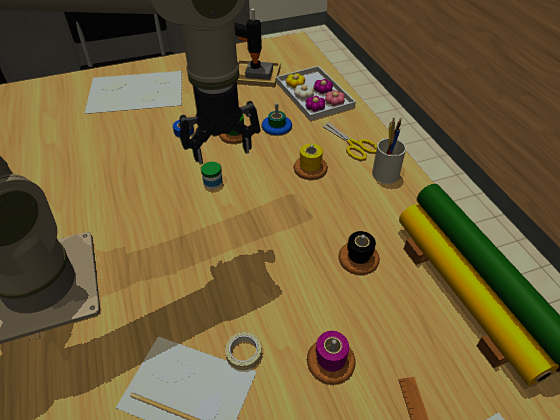

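The final side view shows purple (332,347), black (361,247) and yellow (312,157) seated on their stands. Green (235,130) is hidden behind the gripper, but the top camera measures it as seated. The masking tape (244,350) and glue jar (211,174) are where they started. I'm handing the job in.

```bash
python3 -c "
from rig import workorder
print(workorder.job_done())"
```

```text
the job is handed in; nothing more can be done
None
```

I put all four loose rolls on their own colour's wooden stand and handed the job in at about 38 s of the 104 s allowed. The arm was open and clear of everything at hand-in.

**Rolls:** In the final top view each roll is within about 1 mm of its spindle. Each upper face is at 63–64 mm, so each underside is at about 39 mm. Tilt is under 1°.

**Masking tape and jar:** Both measure within 1 mm of where they started.

**Checks that disagreed or could not be made:**
- **Camera offset:** The side camera reads y about 4–5 mm lower than the top camera everywhere, both before and after the moves. I used the top camera, because the position of the gripper's fingers as it saw them agreed with the arm's own reading.
- **Green roll:** The gripper hid it from the side camera in the last picture, so its final check is from the top camera only.
- **Finger height:** The cameras put the fingertips about 37 mm above the reported TCP when open and about 29 mm at a 60 mm opening. That is roughly 20 mm more than the description implied. I gripped at the measured height, a reported TCP of about −18 mm. The first grip pushed up on the tool with about 11 N and the roll lifted cleanly.

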